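Put the fastener bins back in their proper seats

ROBOT

A 6-joint arm with a two-finger parallel gripper is mounted at the origin on the work surface. World frame = base frame: x ahead of the robot, y to its left, z up, the work surface at z = 0. Lengths are in m, angles in rad, forces in N, time in s.
With the tool pointing down it reaches from about 0.35 to 0.925 m from the base axis. Payload 6.4 kg.
Tool frame: the origin (TCP) lies midway between the tips of the shut fingers; the grasp point (between the pads) lies 19 mm behind it; z points along the fingers, y is the direction in which the jaws open and shut (so a half turn about z gives the same grasp; the last joint's range is limited). The gripper opens to 94 mm and grips with 3 to 60 N. Pads are 16 mm wide; open, the fingers measure 119 mm over their backs; the gripper's body (75 mm by 177 mm) begins 78 mm behind the grasp point.
Start: joints at [-1.403, 0.245, 1.558, -0, 1.339, -0.174], TCP at [0.218, -0.612, 0.205] pointing down, gripper open.
Joint ranges: [-3.13, 3.13], [-1.02, 2.26], [0.13, 2.54], [-0.95, 4.09], [0.21, 2.88], [-2.74, 2.74]. Speed limits (rad/s): [2.57, 2.57, 3.14, 3.14, 3.14, 3.14].

INTERFACE

Orientations are given as a 3x3 rotation matrix whose columns are the frame's x, y, z axes.
In Python, from plant import * gives the robot as it stands.
- The arm moves only by the tool apply_moves, never from a script. Its argument "rows" is a list of rows, each a list of 5 numbers: the opening in per cent of the stroke, from 0 (shut) to 100 (fully open), then the shift along the world's x, y, z in m, then the turn about the world's z in degrees. In form: [[grip, tx, ty, tz, yaw], ...]. A call has 1 to 10 rows; each row shifts and turns the commanded pose from where the row before left it; what a row does not reach is not made up. A row lasts 1/12 s, in which the tool goes at most 41.7 mm and 7.16 degrees, less where a joint would pass 70% of its speed; a pose out of reach is approached as far as the arm can. A call with a gripper value outside its range is refused whole. The fingers move at their own pace and stop on an object; the grip force is fixed at half the most. Time passes only in rows, so rows that do not move let the fingers close. It gives the time, the measured TCP pose, the force and the opening at its end, in the units of the state.
- observe(): the state, without advancing time (a new reading comes with each control period).
- get_image(name): name is "side" or "top"; returns the picture (384x512x3 uint8, blue, green, red); there is no depth.
- get_calibration(name): a dict with "camera_matrix" (3x3 intrinsics, pixels), "k1" (the pictures are not rectified: a ray, as slopes to the right and down, at radius r is drawn at 1 + k1 r^2 times it, then the intrinsics apply), "rvec" (rotation vector, rad) and "tvec" (3), from world to camera coordinates, as OpenCV has them. Camera axes: x right, y down, z forward; pixel columns grow to the right and rows downward; lengths in m; the calibration is good to about 2 mm. A picture is of the moment at which its call begins. get_calibration takes no time and is no camera call.
- finish_job(): hands the job in, once; it reports no verdict.
The state is a dict: "time": time; "joint_positions": joint angles; "joint_vel": joint speeds; "joint_torque": joint torques, N m; "tcp_pos": TCP position; "eef_rot": TCP orientation; "ft_force": force on the tool from outside, world axes, zero at the start; "ft_torque": the same for the moment, N m; "gripper_width": opening from 0.0 (shut) to 1.0 (fully open).
Only numpy, scipy, OpenCV 4.12 (cv2) and the standard library are available. Lean on these libraries where they do the work, as an engineer would, in place of code of your own. Each camera call takes 0.05 s, during which the arm holds its last target. There are 200 camera calls.

TASK

The four small parts bins at the fastening station were put back in the wrong seats after refilling. Move each bin to the seat whose fixed sample matches the bin's contents, set squarely inside the lips; the seat without a sample is there for parking a bin on the way and must end up empty. Carry the bins upright so that nothing spills, and leave the wrench socket that stands among them where it is.

Things in the scene. Friction and masses are not known exactly. Their poses are not given: they have to be found in the camera images.
- bin_bolts: Loose blue open-topped plastic bin of steel hex-head bolts (58 mm long, lying lengthwise). All four bins alike: 80 mm long (own x), 54 wide (own y), 46 high, walls 2 mm, 0.2 to 0.45 kg, filled to about 35 mm. Origin: centre of its underside, z up. Best gripped across the 54 mm width, upper half. Either way round is right.
- bin_nuts: Loose blue open-topped plastic bin of steel hex nuts (24 mm across, round hole). All four bins alike: 80 mm long (own x), 54 wide (own y), 46 high, walls 2 mm, 0.2 to 0.45 kg, filled to about 35 mm. Origin: centre of its underside, z up. Best gripped across the 54 mm width, upper half. Either way round is right.
- bin_brackets: Loose blue open-topped plastic bin of light metal angle brackets (38 x 26 mm, two dark screw holes). All four bins alike: 80 mm long (own x), 54 wide (own y), 46 high, walls 2 mm, 0.2 to 0.45 kg, filled to about 35 mm. Origin: centre of its underside, z up. Best gripped across the 54 mm width, upper half. Either way round is right.
- bin_feet: Loose blue open-topped plastic bin of round black rubber feet (26 mm across, domed). All four bins alike: 80 mm long (own x), 54 wide (own y), 46 high, walls 2 mm, 0.2 to 0.45 kg, filled to about 35 mm. Origin: centre of its underside, z up. Best gripped across the 54 mm width, upper half. Either way round is right.
- seat_bolts: A grey steel bin seat, fixed on a 12 mm board on the bench. All seats alike: floor 3 mm thick, inside 96 mm (own x) x 70 mm (own y), lips all round 5 mm thick, rising 6 mm above the floor. Origin: centre of the floor's underside. A flange with a white card lies at its +x end, 53 to 95 mm from the origin; on it the fixed sample, up to 24 mm high: one hex-head bolt, lying crosswise.
- seat_nuts: A grey steel bin seat, fixed on a 12 mm board on the bench. All seats alike: floor 3 mm thick, inside 96 mm (own x) x 70 mm (own y), lips all round 5 mm thick, rising 6 mm above the floor. Origin: centre of the floor's underside. A flange with a white card lies at its +x end, 53 to 95 mm from the origin; on it the fixed sample, up to 24 mm high: one hex nut, lying flat.
- seat_brackets: A grey steel bin seat, fixed on a 12 mm board on the bench. All seats alike: floor 3 mm thick, inside 96 mm (own x) x 70 mm (own y), lips all round 5 mm thick, rising 6 mm above the floor. Origin: centre of the floor's underside. A flange with a white card lies at its +x end, 53 to 95 mm from the origin; on it the fixed sample, up to 24 mm high: one angle bracket.
- seat_feet: A grey steel bin seat, fixed on a 12 mm board on the bench. All seats alike: floor 3 mm thick, inside 96 mm (own x) x 70 mm (own y), lips all round 5 mm thick, rising 6 mm above the floor. Origin: centre of the floor's underside. A flange with a white card lies at its +x end, 53 to 95 mm from the origin; on it the fixed sample, up to 24 mm high: one round black rubber foot.
- seat_spare: A grey steel bin seat, fixed on a 12 mm board on the bench. All seats alike: floor 3 mm thick, inside 96 mm (own x) x 70 mm (own y), lips all round 5 mm thick, rising 6 mm above the floor. Origin: centre of the floor's underside. A flange with a white card lies at its +x end, 53 to 95 mm from the origin; this card is bare, without a sample: the spare seat, empty at the start.
- socket: Bystander, to be left alone: a loose steel socket-wrench socket standing upright on the board, 30 mm across, 48 mm high. Origin: centre of its underside.
Not all that is in view belongs to the job. Leave any green or yellow look-alike of the bin_brackets alone.

How it is judged:
By the outcome, as a careful person would: the job done as asked, in the order asked, and still so for the second after the job is handed in, with the robot touching nothing.
It also fails if it takes over 120 s, if anything falls off the work surface, if the arm or the gripper's body presses on something with over 40 N, if the wrist force passes 120 N, or if a joint passes its speed limit or range.

## Working session

There is one attempt and no reset: what is moved stays moved. The work goes in short steps, Python scripts to look and compute and a tool call to move; the robot and the scene stay as the last step left them, time stands still between calls to the robot, and variables do not carry over. Pictures are saved under pics/ and viewed, about 12 in all and at most 16, crops included, and the job is handed in when it is done.

Besides the shell and the picture viewer there is one more tool, called as name([rows], argument=value, ...), one row to a line, values as JSON. apply_moves: Moves the arm, as the interface text tells. Its arguments: {"type":"object","properties":{"rows":{"type":"array","items":{"type":"array","items":{"type":"number"}}}},"required":["rows"]}

```bash
mkdir -p pics; ls; python3 - <<'E'
from plant import *
import cv2,json
for n in("top","side"):
    im=get_image(n); cv2.imwrite(f"pics/{n}0.png",im)
    c=get_calibration(n); print(n,c)
s=observe(); print(s["time"],s["tcp_pos"],s["eef_rot"],s["ft_force"],s["gripper_width"])
E
```

```text
pics
top {'camera_matrix': array([[403.11891758,   0.        , 256.23568505],
       [  0.        , 403.11891758, 190.65519334],
       [  0.        ,   0.        ,   1.        ]]), 'k1': 0.017064053980143653, 'rvec': array([ 2.15301669, -2.1099326 ,  0.19116055]), 'tvec': array([-0.02595759,  0.62562504,  0.67711559])}
side {'camera_matrix': array([[470.22682712,   0.        , 249.70803006],
       [  0.        , 470.22682712, 192.00701975],
       [  0.        ,   0.        ,   1.        ]]), 'k1': -0.18954712777098512, 'rvec': array([ 0.55728128, -2.54048147,  1.41124497]), 'tvec': array([0.57414563, 0.19054413, 0.86785138])}
0.1 [ 0.21779106 -0.6118677   0.20447062] [[ 9.42157739e-01  3.35169687e-01 -2.75838404e-04]
 [ 3.35169663e-01 -9.42156287e-01  1.68181131e-03]
 [ 3.03809282e-04 -1.67698420e-03 -9.99998548e-01]] [0.34302879 0.43050208 0.08136277] 1.004217664822864
```

View pics/top0.png

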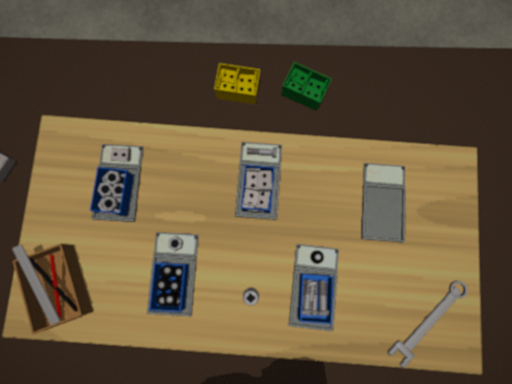

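View pics/side0.png

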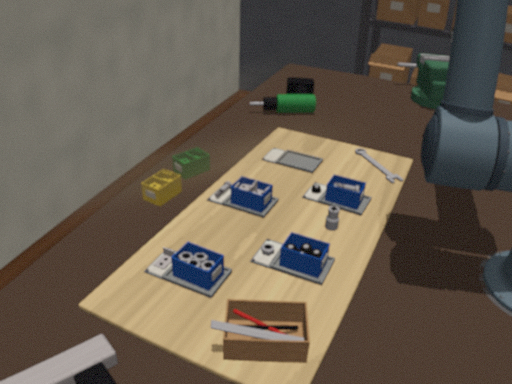

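```bash
python3 - <<'E'
import cv2,numpy as np
im=cv2.imread("pics/top0.png")
cs=[(75,135),(215,130),(340,150),(130,220),(270,230)]
t=[cv2.resize(im[y:y+105,x:x+90],None,fx=2.9,fy=2.85,interpolation=cv2.INTER_CUBIC) for x,y in cs]
t.append(np.zeros_like(t[0]))
cv2.imwrite("pics/crop0.png",cv2.convertScaleAbs(np.vstack([np.hstack(t[:3]),np.hstack(t[3:])]),alpha=1.3))
E
```

```text
(no output)
```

View pics/crop0.png

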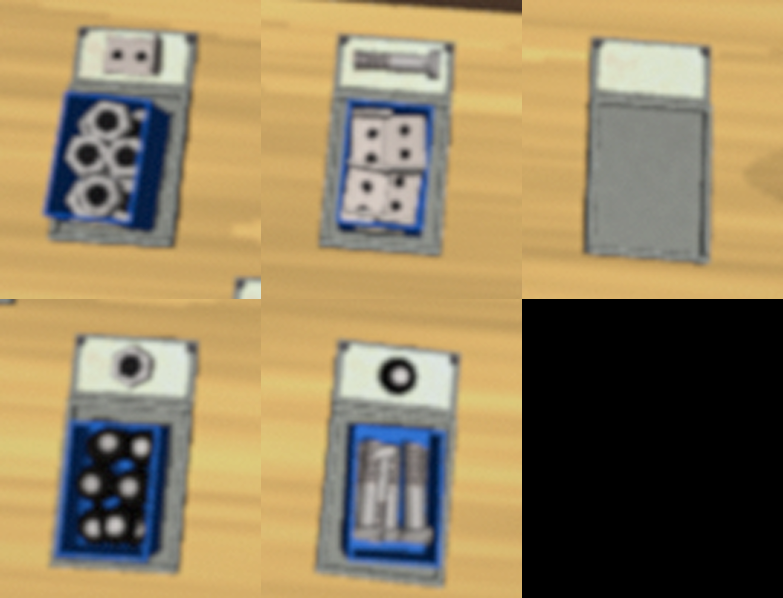

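```bash
cat > h.py <<'E'
from plant import *
import cv2,numpy as np
def cam(n):
    c=get_calibration(n);R=cv2.Rodrigues(c["rvec"])[0];return c["camera_matrix"],c["k1"],R,-R.T@c["tvec"]
def ray(n,px,z):
    K,k,R,C=cam(n);p=np.asarray(px,float).reshape(-1,1,2)
    u=cv2.undistortPoints(p,K,np.array([k,0,0,0,0.]),None).reshape(-1,2) if 0 else None
    d=(p.reshape(-1,2)-K[:2,2])/np.diag(K)[:2]; u=d.copy()
    for _ in range(20): u=d/(1+k*(u**2).sum(1,keepdims=True))
    w=np.c_[u,np.ones(len(u))]@R
    return (C+w*((z-C[2])/w[:,2:]))[:,:2]
def rects(n,mask,z,amin=100,amax=9000):
    out=[]
    for c in cv2.findContours(mask,cv2.RETR_EXTERNAL,cv2.CHAIN_APPROX_NONE)[0]:
        if amin<cv2.contourArea(c)<amax:
            w=ray(n,c,z).astype(np.float32);(x,y),(a,b),t=cv2.minAreaRect(w*1000)
            if a<b:a,b,t=b,a,t+90
            t=(t+90)%180-90
            out.append((c.reshape(-1,2).mean(0).round(),round(x,1),round(y,1),round(a,1),round(b,1),round(t,1)))
    return out
def blue(im,v=0):
    h=cv2.cvtColor(im,cv2.COLOR_BGR2HSV);return cv2.inRange(h,(105,140,max(v,20)),(130,255,255))
def grey(im):
    h=cv2.cvtColor(im,cv2.COLOR_BGR2HSV);return cv2.inRange(h,(0,0,50),(179,60,255))
E
python3 - <<'E'
from h import *
im=cv2.imread("pics/top0.png");print(cam("top")[3],cam("side")[3])
for v in(0,90,120):
    print("blue",v)
    for r in rects("top",cv2.morphologyEx(blue(im,v),cv2.MORPH_CLOSE,np.ones((3,3))),.061):print(*r)
h=cv2.cvtColor(im,cv2.COLOR_BGR2HSV)
print("seat")
for r in rects("top",cv2.morphologyEx(grey(im)|blue(im),cv2.MORPH_CLOSE,np.ones((3,3))),.018,800):print(*r)
print("card")
for r in rects("top",cv2.morphologyEx(cv2.inRange(h,(0,0,165),(179,60,255)),cv2.MORPH_CLOSE,np.ones((3,3))),.018):print(*r)
for n,px in(("grey",(385,210)),("card",(385,175)),("rim",(294,300))):print(n,h[px[1],px[0]])
E
```

```text
[ 0.49847829 -0.01181635  0.77585165] [0.27900782 0.81775709 0.61036405]
blue 0
[316. 298.] 439.9 -118.6 79.2 56.7 -3.8
[168. 287.] 453.7 134.2 80.0 58.7 -2.6
[112. 188.] 620.0 244.7 81.5 64.9 -4.8
blue 90
[315. 296.] 440.4 -120.0 77.8 54.1 -3.1
blue 120
[316. 277.] 474.3 -119.8 48.4 9.5 86.1
seat
[427. 324.] 399.9 -332.4 188.8 37.8 -45.5
[314. 288.] 456.8 -122.7 146.6 79.3 -5.3
[ 35. 284.] 453.7 385.5 162.7 20.7 32.7
[173. 274.] 475.9 137.0 146.7 79.9 -2.6
[384. 203.] 616.5 -256.0 146.5 80.4 -3.4
[117. 183.] 644.5 255.3 146.2 87.0 -2.5
[258. 181.] 653.9 -17.2 146.6 79.0 -3.2
card
[326. 259.] 509.0 -144.4 32.6 31.0 84.2
[306. 255.] 512.3 -108.0 31.1 28.3 -4.2
[186. 245.] 529.0 116.9 29.6 29.5 1.1
[165. 243.] 530.0 154.5 30.4 26.0 3.3
[384. 174.] 670.4 -258.4 65.3 30.5 87.3
[259. 153.] 708.0 -20.0 66.3 31.1 86.7
grey [ 42  12 107]
card [ 39  29 176]
rim [ 38  10 103]
```

apply_moves([
  [100,0.013,0.029,0,-0.8],
  [100,0.013,0.029,0,-0.8],
  [100,0.013,0.029,0,-0.8],
  [100,0.013,0.029,0,-0.8],
  [100,0.013,0.029,0,-0.8],
  [100,0.013,0.029,0,-0.8],
  [100,0.013,0.029,0,-0.8],
  [100,0.013,0.029,0,-0.8],
  [100,0.013,0.029,0,-0.8],
  [100,0.013,0.029,0,-0.8],
])

```text
time: 0.93
tcp_pos: [0.3481, -0.3207, 0.2051]
eef_rot: [[0.98, 0.2, -0.0], [0.2, -0.98, 0.001], [-0.0, -0.001, -1.0]]
ft_force: [0.0, -0.1, 0.1]
gripper_width: 0.999
```

apply_moves([
  [100,0.013,0.029,0,-0.8],
  [100,0.013,0.029,0,-0.8],
  [100,0.013,0.029,0,-0.8],
  [100,0.013,0.029,0,-0.8],
  [100,0.013,0.029,0,-0.8],
  [100,0.013,0.029,0,-0.8],
  [100,0.013,0.029,0,-0.8],
  [100,0.013,0.029,0,-0.8],
  [100,0.013,0.029,0,-0.8],
  [100,0.013,0.029,0,-0.8],
])

```text
time: 1.77
tcp_pos: [0.478, -0.0307, 0.2052]
eef_rot: [[0.998, 0.062, -0.0], [0.062, -0.998, 0.0], [-0.0, -0.0, -1.0]]
ft_force: [0.8, 0.2, 1.5]
gripper_width: 0.999
```

```bash
python3 - <<'E'
from h import *
im=cv2.imread("pics/top0.png")
m=blue(im);k=np.zeros_like(m);k[150:235,225:290]=255
m=cv2.morphologyEx(m&k,cv2.MORPH_CLOSE,np.ones((9,9)))
for r in rects("top",m,.061,200):print(*r)
s=observe();print(s["time"],s["tcp_pos"],np.degrees(np.arctan2(*s["eef_rot"][[1,0],0])))
E
```

```text
1.7667 [ 0.47798091 -0.03070742  0.20516163] 3.547824308820946
```

apply_moves([
  [100,0.015,0.029,0,-0.7],
  [100,0.015,0.029,0,-0.7],
  [100,0.015,0.029,0,-0.7],
  [100,0.015,0.028,0,-0.7],
  [100,0.015,0.028,0,-0.7],
  [100,0.014,0.028,0,-0.7],
  [100,0.014,0.028,0,-0.7],
  [100,0.014,0.028,0,-0.7],
  [100,0.013,0.027,0,-0.7],
  [100,0.013,0.027,0,-0.7],
])

```text
time: 2.6
tcp_pos: [0.621, 0.2501, 0.2047]
eef_rot: [[0.998, -0.06, -0.001], [-0.06, -0.998, -0.0], [-0.001, 0.0, -1.0]]
ft_force: [0.7, -1.0, 0.2]
gripper_width: 0.998
```

```bash
python3 - <<'E'
from h import *
im=get_image("top");s=get_image("side")
a=cv2.resize(im[120:240,70:230],(800,600))[:, :400];
cv2.imwrite("pics/a1.png",np.hstack([cv2.resize(im[120:240,60:180],(400,400)),cv2.resize(s[210:330,120:240],(400,400))]))
E
```

```text
(no output)
```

View pics/a1.png

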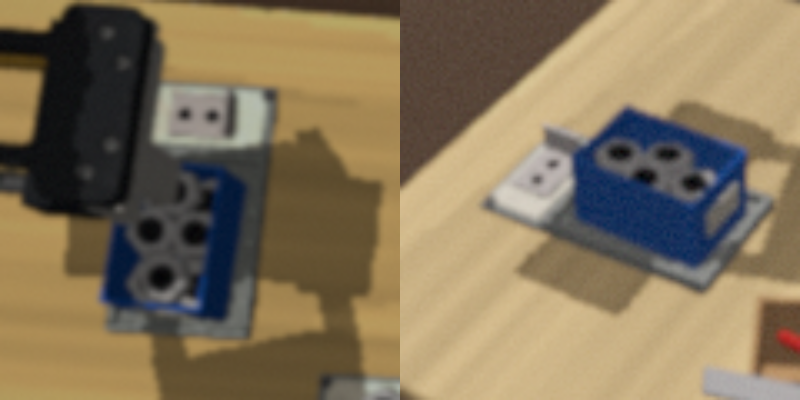

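The nuts bin (about px 112,188 in the top view) sits square under the open gripper, and its seat's sample is the bracket. I'll descend and grip.

apply_moves([
  [100,0,0,-0.03,0],
  [100,0,0,-0.03,0],
  [100,0,0,-0.03,0],
  [100,0,0,-0.03,0],
  [100,0,0,-0.025,0],
  [100,0,0,-0.015,0],
  [100,0,0,-0.01,0],
  [100,0,0,0,0],
  [30,0,0,0,0],
  [30,0,0,0,0],
])

```text
time: 3.53
tcp_pos: [0.6223, 0.2488, 0.0376]
eef_rot: [[0.998, -0.06, 0.003], [-0.06, -0.998, 0.001], [0.003, -0.001, -1.0]]
ft_force: [-0.0, 0.5, 0.1]
gripper_width: 0.895
```

apply_moves([
  [30,0,0,0,0],
  [30,0,0,0,0],
  [30,0,0,0,0],
  [30,0,0,0,0],
  [30,0,0,0,0],
  [30,0,0,0,0],
  [30,0,0,0,0],
  [30,0,0,0,0],
])

```text
time: 4.2
tcp_pos: [0.6214, 0.2494, 0.0364]
eef_rot: [[0.998, -0.06, 0.001], [-0.06, -0.998, 0.002], [0.001, -0.002, -1.0]]
ft_force: [-1.3, 4.0, 4.6]
gripper_width: 0.569
```

apply_moves([
  [20,0,0,0,0],
  [20,0,0,0.003,0],
  [20,0,0,0.006,0],
  [20,0,0,0.01,0],
  [20,0,0,0.015,0],
  [20,0,0,0.015,0],
  [20,0,0,0.015,0],
  [20,0,0,0.015,0],
  [20,0,0,0.015,0],
  [20,0,0,0.006,0],
])

```text
time: 5.03
tcp_pos: [0.6225, 0.249, 0.1396]
eef_rot: [[0.998, -0.06, 0.005], [-0.06, -0.998, 0.001], [0.005, -0.001, -1.0]]
ft_force: [1.1, 0.4, -2.7]
gripper_width: 0.572
```

```bash
python3 - <<'E'
from h import *
im=get_image("top");s=get_image("side");cv2.imwrite("pics/topA.png",im)
cv2.imwrite("pics/a2.png",np.hstack([cv2.resize(im[120:240,60:180],(400,400)),cv2.resize(s[170:330,100:260],(400,400))]))
print(observe()["gripper_width"],observe()["tcp_pos"],observe()["ft_force"])
E
```

```text
0.5738218888933958 [0.6221224  0.24885717 0.13801701] [-0.35905355  0.03359055 -3.66364051]
```

View pics/a2.png

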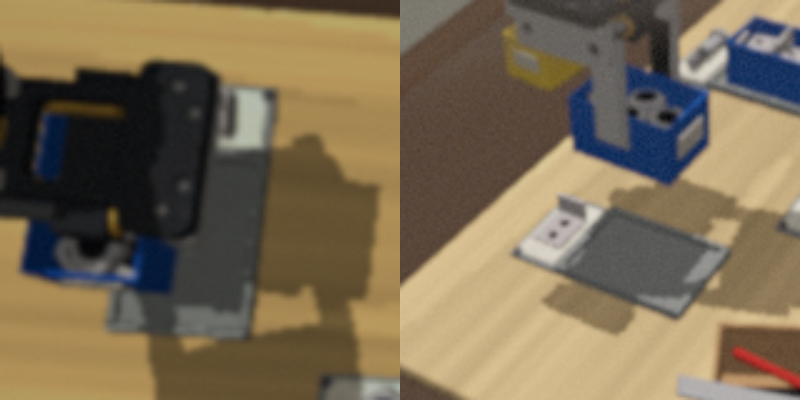

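apply_moves([
  [20,-0.0015,-0.008,0,0],
  [20,-0.0015,-0.016,0,0],
  [20,-0.0015,-0.024,0,0],
  [20,-0.0015,-0.034,0,0],
  [20,-0.0015,-0.034,0,0],
  [20,-0.0015,-0.034,0,0],
  [20,-0.0015,-0.034,0,0],
  [20,-0.0015,-0.034,0,0],
  [20,-0.0015,-0.034,0,0],
])

```text
time: 5.88
tcp_pos: [0.6056, -0.0061, 0.1341]
eef_rot: [[0.998, -0.06, -0.003], [-0.06, -0.998, 0.0], [-0.003, 0.0, -1.0]]
ft_force: [1.3, -0.3, -4.0]
gripper_width: 0.574
```

apply_moves([
  [20,-0.0015,-0.034,0,0],
  [20,-0.0015,-0.034,0,0],
  [20,-0.0015,-0.034,0,0],
  [20,-0.0015,-0.034,0,0],
  [20,-0.0015,-0.034,0,0],
  [20,-0.0015,-0.034,0,0],
  [20,-0.0015,-0.024,0,0],
  [20,-0.0015,-0.016,0,0],
  [20,-0.0015,-0.008,0,0],
  [20,0,0,0,0],
])

```text
time: 6.72
tcp_pos: [0.5927, -0.2567, 0.1346]
eef_rot: [[0.998, -0.062, -0.001], [-0.062, -0.998, 0.001], [-0.001, -0.001, -1.0]]
ft_force: [-0.5, 0.3, -3.4]
gripper_width: 0.572
```

```bash
python3 - <<'E'
from h import *
im=get_image("top");cv2.imwrite("pics/topB.png",im)
print(observe()["gripper_width"],observe()["tcp_pos"])
for r in rects("top",cv2.morphologyEx(grey(im)|blue(im),cv2.MORPH_CLOSE,np.ones((3,3))),.018,800):print(*r)
m=blue(im);k=np.zeros_like(m);k[150:235,225:290]=255
m=cv2.morphologyEx(m&k,cv2.MORPH_CLOSE,np.ones((9,9)))
for c in cv2.findContours(m,cv2.RETR_EXTERNAL,cv2.CHAIN_APPROX_NONE)[0]: print(cv2.contourArea(c),cv2.boundingRect(c))
ys,xs=np.nonzero(m);
w=ray("top",np.c_[xs,ys],.061)
print(cv2.minAreaRect((w*1000).astype(np.float32)))
E
```

```text
0.5739056462083341 [ 0.59312861 -0.25529925  0.13476416]
[314. 288.] 456.8 -122.7 146.6 79.1 -5.2
[ 35. 284.] 453.7 385.5 162.7 20.7 32.8
[173. 274.] 475.9 137.0 146.8 79.9 -2.6
[380. 209.] 616.2 -262.9 146.4 94.1 -3.4
[117. 183.] 644.4 252.1 146.1 80.7 -2.6
[258. 181.] 653.8 -17.4 146.6 79.0 -3.3
0.0 (254, 208, 3, 1)
4.5 (242, 208, 5, 3)
18.5 (258, 191, 14, 21)
1.0 (243, 178, 2, 15)
33.5 (245, 165, 29, 14)
((629.4171142578125, -15.652229309082031), (52.493682861328125, 82.79464721679688), 86.3449935913086)
```

apply_moves([
  [20,0.001,0,-0.01,0],
  [20,0.001,0,-0.02,0],
  [20,0,0,-0.02,0],
  [20,0,0,-0.018,0],
  [20,0,0,-0.012,0],
  [20,0,0,-0.008,0],
  [20,0,0,-0.005,0],
  [20,0,0,-0.003,0],
  [20,0,0,-0.001,0],
  [20,0,0,0,0],
])

```text
time: 7.6
tcp_pos: [0.5964, -0.2556, 0.0391]
eef_rot: [[0.998, -0.059, 0.001], [-0.059, -0.998, -0.001], [0.001, 0.001, -1.0]]
ft_force: [-0.0, -0.1, -4.0]
gripper_width: 0.574
```

apply_moves([
  [20,0,0,-0.002,0],
  [20,0,0,-0.0005,0],
  [20,0,0,0,0],
  [100,0,0,0,0],
  [100,0,0,0,0],
  [100,0,0,0,0],
  [100,0,0,0,0],
  [100,0,0,0,0],
  [100,0,0,0,0],
  [100,0,0,0,0],
])

```text
time: 8.43
tcp_pos: [0.5959, -0.2555, 0.036]
eef_rot: [[0.998, -0.06, 0.0], [-0.06, -0.998, -0.0], [0.0, 0.0, -1.0]]
ft_force: [0.1, 0.7, -0.1]
gripper_width: 0.994
```

apply_moves([
  [100,0,0,0,0],
  [100,0,0,0.02,0],
  [100,0,0,0.035,0],
  [100,0,0,0.035,0],
  [100,0.006,0.03,0.01,0],
  [100,0.006,0.04,0,0],
  [100,0.006,0.04,0,0],
  [100,0.006,0.04,0,0],
  [100,0.006,0.04,0,0],
  [100,0.004,0.03,0,0],
])

```text
time: 9.27
tcp_pos: [0.6299, -0.0324, 0.1361]
eef_rot: [[0.998, -0.058, 0.0], [-0.058, -0.998, 0.0], [0.0, -0.001, -1.0]]
ft_force: [0.3, -0.1, -0.3]
gripper_width: 1.001
```

```bash
python3 - <<'E'
from h import *
im=get_image("top");s=get_image("side");cv2.imwrite("pics/topC.png",im)
cv2.imwrite("pics/a3.png",np.hstack([cv2.resize(im[110:270,300:460],(400,400)),cv2.resize(s[120:240,220:340],(400,400))]))
print(observe()["gripper_width"],observe()["tcp_pos"],observe()["ft_force"])
E
```

```text
1.0019947480809788 [ 0.62992554 -0.03115565  0.13595895] [-0.39487281  0.92371606 -0.00959291]
```

View pics/a3.png

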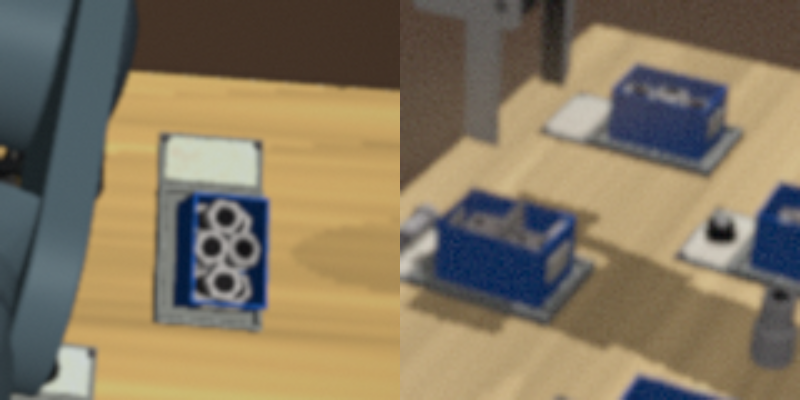

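The nuts bin is now in the spare seat (top view, about px 391,210), square inside the lips. Next is the brackets bin in B.

apply_moves([
  [100,0,0.008,0,0],
  [100,0,0.0075,0,0],
  [100,0,0,-0.02,0],
  [100,0,0,-0.025,0],
  [100,0,0,-0.025,0],
  [100,0,0,-0.02,0],
  [100,0,0,-0.01,0],
  [100,0,0,-0.002,0],
  [20,0,0,0,0],
  [20,0,0,0,0],
])

```text
time: 10.2
tcp_pos: [0.631, -0.0205, 0.0354]
eef_rot: [[0.998, -0.06, 0.002], [-0.06, -0.998, -0.0], [0.002, 0.0, -1.0]]
ft_force: [-0.4, 0.6, -0.5]
gripper_width: 0.896
```

apply_moves([
  [20,0,0,0,0],
  [20,0,0,0,0],
  [20,0,0,0,0],
  [20,0,0,0,0],
  [20,0,0,0,0],
  [20,0,0,0,0],
  [20,0,0,0,0],
])

```text
time: 10.78
tcp_pos: [0.6305, -0.0194, 0.0348]
eef_rot: [[0.998, -0.06, 0.001], [-0.06, -0.998, 0.001], [0.001, -0.001, -1.0]]
ft_force: [-0.1, 3.9, 5.9]
gripper_width: 0.573
```

apply_moves([
  [20,0,0,0,0],
  [20,0,0,0.003,0],
  [20,0,0,0.006,0],
  [20,0,0,0.01,0],
  [20,0,0,0.015,0],
  [20,0,0,0.015,0],
  [20,0,0,0.015,0],
  [20,0,0,0.015,0],
  [20,0,0,0.015,0],
  [20,0,0,0.006,0],
])

```text
time: 11.62
tcp_pos: [0.631, -0.0205, 0.1368]
eef_rot: [[0.998, -0.06, 0.004], [-0.06, -0.998, -0.001], [0.004, 0.001, -1.0]]
ft_force: [0.4, -0.2, -1.7]
gripper_width: 0.572
```

apply_moves([
  [20,0,0.008,0,0],
  [20,0,0.016,0,0],
  [20,-0.001,0.024,0,0.2],
  [20,-0.001,0.03,0,0.2],
  [20,-0.001,0.03,0,0.2],
  [20,-0.001,0.03,0,0.2],
  [20,-0.001,0.03,0,0],
  [20,-0.001,0.03,0,0],
  [20,-0.001,0.03,0,0],
  [20,0,0.024,0,0],
])

```text
time: 12.45
tcp_pos: [0.6213, 0.2346, 0.1324]
eef_rot: [[0.999, -0.045, -0.003], [-0.045, -0.999, -0.0], [-0.003, 0.0, -1.0]]
ft_force: [0.5, 0.4, -2.1]
gripper_width: 0.572
```

apply_moves([
  [20,0,0.014,0,0],
  [20,0,0.007,0,0],
  [20,0,0,0,0],
  [20,0,0,0,0],
])

```text
time: 12.78
tcp_pos: [0.6227, 0.2523, 0.1334]
eef_rot: [[0.999, -0.046, -0.001], [-0.046, -0.999, -0.001], [-0.001, 0.001, -1.0]]
ft_force: [-0.5, -0.8, -1.8]
gripper_width: 0.572
```

```bash
python3 - <<'E'
from h import *
im=get_image("top")
print(observe()["gripper_width"],observe()["tcp_pos"],observe()["ft_force"])
for r in rects("top",cv2.morphologyEx(grey(im)|blue(im),cv2.MORPH_CLOSE,np.ones((3,3))),.018,800):print(*r)
k=blue(im);k[:,320:]=0
for r in rects("top",k,.061,150):print(*r)
k=blue(im);k[:,:340]=0
for r in rects("top",k,.061,150):print(*r)
E
```

```text
0.5751945196594143 [0.62289063 0.25193356 0.1335799 ] [ 0.87419647 -0.14982862 -2.66434052]
[427. 324.] 399.9 -332.4 188.8 37.8 -45.5
[314. 288.] 456.8 -122.7 146.6 79.3 -5.3
[ 35. 284.] 453.2 385.1 161.5 20.7 32.8
[173. 274.] 475.8 137.0 147.1 79.9 -2.5
[384. 203.] 616.4 -257.9 146.2 84.7 -3.0
[111. 189.] 645.4 278.2 146.8 134.1 -2.9
[258. 181.] 654.0 -17.3 146.3 79.1 -3.2
[306. 298.] 440.2 -107.7 79.4 34.4 -0.5
[168. 287.] 453.8 134.4 79.8 58.9 -2.6
[ 99. 200.] 608.1 270.0 50.5 28.5 80.8
[402. 209.] 595.4 -272.9 81.7 26.4 5.4
[376. 208.] 597.3 -228.2 84.9 27.8 -14.8
```

apply_moves([
  [20,0.0005,0.0005,-0.01,0],
  [20,0.0005,0.0005,-0.02,0],
  [20,0,0,-0.02,0],
  [20,0,0,-0.018,0],
  [20,0,0,-0.012,0],
  [20,0,0,-0.008,0],
  [20,0,0,-0.006,0],
  [20,0,0,-0.003,0],
  [20,0,0,-0.0015,0],
  [20,0,0,0,0],
])

```text
time: 13.67
tcp_pos: [0.6244, 0.2542, 0.036]
eef_rot: [[0.999, -0.046, 0.001], [-0.046, -0.999, 0.0], [0.001, -0.0, -1.0]]
ft_force: [-0.3, -0.2, -3.1]
gripper_width: 0.571
```

apply_moves([
  [20,0,0,0,0],
  [20,0,0,-0.0005,0],
  [100,0,0,0,0],
  [100,0,0,0,0],
  [100,0,0,0,0],
  [100,0,0,0,0],
  [100,0,0,0,0],
  [100,0,0,0,0],
  [100,0,0,0,0],
  [100,0,0,0,0],
])

```text
time: 14.5
tcp_pos: [0.6239, 0.2541, 0.035]
eef_rot: [[0.999, -0.046, 0.0], [-0.046, -0.999, 0.0], [0.0, -0.0, -1.0]]
ft_force: [0.2, 0.0, -0.3]
gripper_width: 0.999
```

apply_moves([
  [100,0,0,0.02,0],
  [100,0,0,0.035,0],
  [100,0,0,0.035,0],
  [100,-0.008,-0.015,0.01,0],
  [100,-0.015,-0.031,0,-0.2],
  [100,-0.015,-0.031,0,-0.2],
  [100,-0.015,-0.031,0,-0.2],
  [100,-0.015,-0.031,0,-0.2],
  [100,-0.015,-0.031,0,-0.2],
  [100,-0.015,-0.031,0,-0.2],
])

```text
time: 15.33
tcp_pos: [0.5249, 0.0519, 0.135]
eef_rot: [[0.998, -0.066, 0.0], [-0.066, -0.998, -0.0], [0.0, 0.0, -1.0]]
ft_force: [0.3, -0.8, -0.2]
gripper_width: 0.999
```

apply_moves([
  [100,-0.015,-0.031,0,-0.2],
  [100,-0.015,-0.031,0,0],
  [100,-0.015,-0.031,0,0],
  [100,-0.015,-0.031,0,0],
  [100,-0.015,-0.031,0,0],
  [100,-0.011,-0.018,0,0],
  [100,0,0,0,0],
])

```text
time: 15.92
tcp_pos: [0.4386, -0.1225, 0.1351]
eef_rot: [[0.997, -0.075, 0.0], [-0.075, -0.997, -0.001], [0.0, 0.001, -1.0]]
ft_force: [0.4, -0.4, 0.2]
gripper_width: 1.002
```

```bash
python3 - <<'E'
from h import *
im=get_image("top");s=get_image("side");cv2.imwrite("pics/topD.png",im)
cv2.imwrite("pics/a4.png",np.hstack([cv2.resize(im[110:350,60:300],(400,400)),cv2.resize(s[110:330,120:400],(400,400))]))
print(observe()["gripper_width"],observe()["tcp_pos"],observe()["ft_force"])
for r in rects("top",blue(im),.061,150):print(*r)
E
```

```text
0.9993768732884806 [ 0.4398369  -0.12023233  0.13512797] [-0.09838471 -0.2257799  -0.48556671]
[168. 287.] 453.7 134.3 79.9 58.4 -2.3
[402. 209.] 595.4 -272.9 81.7 26.4 5.4
[376. 207.] 597.6 -227.6 85.2 27.4 -16.0
[120. 183.] 631.3 230.7 100.4 51.2 27.5
```

View pics/a4.png

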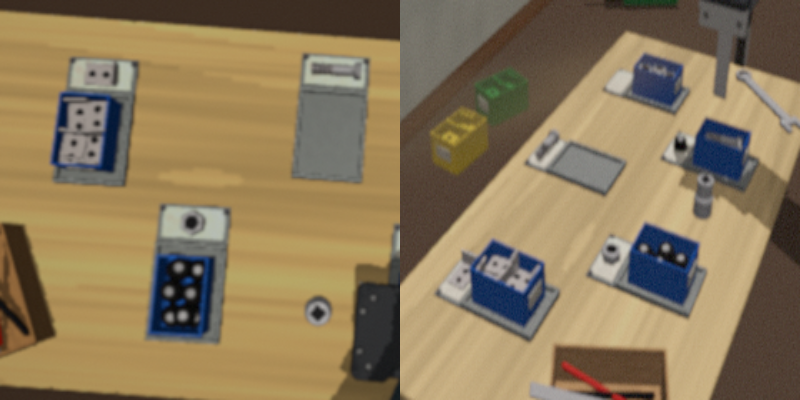

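Brackets now sit square in A (the bracket-sample seat). Next, the bolts bin in E.

apply_moves([
  [100,0,0,0,0.6],
  [100,0,0,-0.015,0],
  [100,0,0,-0.025,0],
  [100,0,0,-0.025,0],
  [100,0,0,-0.02,0],
  [100,0,0,-0.012,0],
  [100,0,0,-0.004,0],
  [100,0,0,0,0],
  [20,0,0,0,0],
  [20,0,0,0,0],
])

```text
time: 16.85
tcp_pos: [0.441, -0.12, 0.0351]
eef_rot: [[0.998, -0.059, 0.002], [-0.059, -0.998, -0.001], [0.002, 0.001, -1.0]]
ft_force: [-0.6, 0.1, -0.3]
gripper_width: 0.894
```

apply_moves([
  [20,0,0,0,0],
  [20,0,0,0,0],
  [20,0,0,0,0],
  [20,0,0,0,0],
  [20,0,0,0,0],
  [20,0,0,0,0],
  [20,0,0,0,0],
])

```text
time: 17.43
tcp_pos: [0.44, -0.1201, 0.0343]
eef_rot: [[0.998, -0.06, 0.0], [-0.06, -0.998, -0.0], [0.0, 0.0, -1.0]]
ft_force: [-0.7, -0.9, 2.6]
gripper_width: 0.569
```

apply_moves([
  [20,0,0,0,0],
  [20,0,0,0.003,0],
  [20,0,0,0.006,0],
  [20,0,0,0.01,0],
  [20,0,0,0.015,0],
  [20,0,0,0.015,0],
  [20,0,0,0.015,0],
  [20,0,0,0.015,0],
  [20,0,0,0.015,0],
  [20,0,0,0.006,0],
])

```text
time: 18.27
tcp_pos: [0.4409, -0.1204, 0.1365]
eef_rot: [[0.998, -0.06, 0.003], [-0.06, -0.998, -0.002], [0.003, 0.002, -1.0]]
ft_force: [0.8, 0.2, -3.8]
gripper_width: 0.576
```

apply_moves([
  [20,0.006,0.003,0,0],
  [20,0.013,0.007,0,0],
  [20,0.023,0.012,0,0],
  [20,0.027,0.015,0,0],
  [20,0.027,0.015,0,0],
  [20,0.027,0.015,0,0],
  [20,0.025,0.014,0,0],
  [20,0.022,0.011,0,0],
  [20,0.015,0.008,0,0],
  [20,0.008,0.004,0,0],
])

```text
time: 19.1
tcp_pos: [0.6338, -0.0143, 0.1322]
eef_rot: [[0.998, -0.058, -0.002], [-0.058, -0.998, 0.001], [-0.002, -0.001, -1.0]]
ft_force: [-0.4, -0.0, -4.4]
gripper_width: 0.575
```

apply_moves([
  [20,0,0,0,0],
  [20,0,0,0,0],
  [20,0,0,0,0],
])

```text
time: 19.35
tcp_pos: [0.6318, -0.0162, 0.1332]
eef_rot: [[0.998, -0.06, -0.002], [-0.06, -0.998, 0.0], [-0.002, -0.0, -1.0]]
ft_force: [-0.0, -0.1, -3.5]
gripper_width: 0.571
```

apply_moves([
  [20,0.0005,0,-0.01,0],
  [20,0.0005,0,-0.02,0],
  [20,0,0,-0.02,0],
  [20,0,0,-0.018,0],
  [20,0,0,-0.012,0],
  [20,0,0,-0.008,0],
  [20,0,0,-0.006,0],
  [20,0,0,-0.003,0],
  [20,0,0,-0.0015,0],
  [20,0,0,0,0],
])

```text
time: 20.18
tcp_pos: [0.6344, -0.016, 0.036]
eef_rot: [[0.998, -0.06, 0.001], [-0.06, -0.998, -0.0], [0.001, 0.0, -1.0]]
ft_force: [0.3, 0.0, -4.3]
gripper_width: 0.57
```

apply_moves([
  [20,0,0,0,0],
  [20,0,0,-0.0005,0],
  [20,0,0,0,0],
  [100,0,0,0,0],
  [100,0,0,0,0],
  [100,0,0,0,0],
  [100,0,0,0,0],
  [100,0,0,0,0],
  [100,0,0,0,0],
  [100,0,0,0,0],
])

```text
time: 21.02
tcp_pos: [0.6339, -0.0159, 0.035]
eef_rot: [[0.998, -0.06, 0.0], [-0.06, -0.998, -0.0], [0.0, -0.0, -1.0]]
ft_force: [-0.8, -0.2, 0.3]
gripper_width: 0.997
```

apply_moves([
  [100,0,0,0.02,0],
  [100,0,0,0.035,0],
  [100,0,0,0.035,0],
  [100,-0.015,0.012,0.01,0],
  [100,-0.025,0.021,0,0.2],
  [100,-0.025,0.021,0,0.2],
  [100,-0.025,0.021,0,0.2],
  [100,-0.025,0.021,0,0.2],
  [100,-0.025,0.021,0,0],
  [100,-0.025,0.021,0,0],
])

```text
time: 21.85
tcp_pos: [0.4675, 0.1229, 0.1349]
eef_rot: [[0.999, -0.046, 0.0], [-0.046, -0.999, 0.0], [0.0, -0.0, -1.0]]
ft_force: [0.2, 0.2, 0.9]
gripper_width: 0.997
```

apply_moves([
  [100,-0.015,0.0145,0,0],
  [100,0,0,0,0],
])

```text
time: 22.02
tcp_pos: [0.4511, 0.1386, 0.1345]
eef_rot: [[0.999, -0.042, -0.001], [-0.042, -0.999, 0.0], [-0.001, -0.0, -1.0]]
ft_force: [0.3, -0.3, -0.1]
gripper_width: 0.999
```

```bash
python3 - <<'E'
from h import *
im=get_image("top");s=get_image("side");cv2.imwrite("pics/topE.png",im)
cv2.imwrite("pics/a5.png",np.hstack([cv2.resize(im[110:350,100:400],(400,400)),cv2.resize(s[110:330,120:400],(400,400))]))
o=observe();print(o["gripper_width"],o["tcp_pos"],o["ft_force"])
k=grey(im)
for r in rects("top",cv2.morphologyEx(grey(im)|blue(im),cv2.MORPH_CLOSE,np.ones((3,3))),.018,800):print(*r)
E
```

```text
0.9984963884931131 [0.45407155 0.13673717 0.13528031] [ 0.57609997 -0.66183769  0.376074  ]
[ 61. 320.] 389.4 332.3 157.9 42.0 -88.3
[427. 324.] 399.9 -332.4 188.8 37.8 -45.5
[314. 288.] 456.9 -122.6 146.7 79.5 -5.1
[173. 256.] 508.9 135.9 81.0 80.6 87.8
[384. 203.] 616.5 -258.0 146.5 84.7 -3.0
[116. 183.] 644.4 255.2 146.1 86.8 -2.6
[258. 181.] 654.0 -17.2 146.5 79.0 -3.2
```

View pics/a5.png

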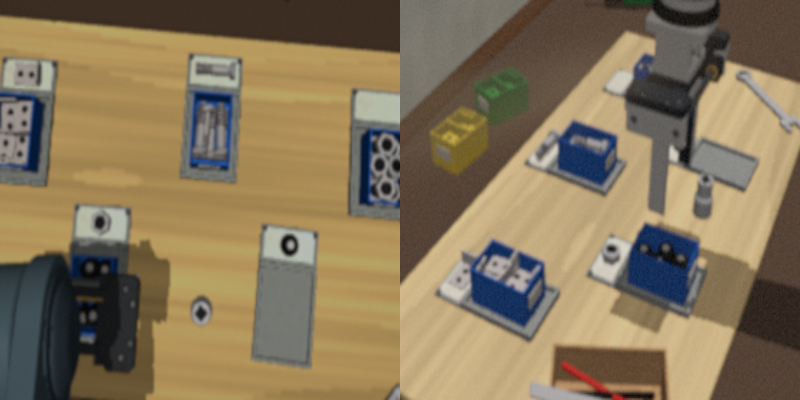

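The bolts bin is in B, and seat E (foot sample) is empty. I'll grip the feet bin.

apply_moves([
  [100,0,0,-0.015,0],
  [100,0,0,-0.025,0],
  [100,0,0,-0.025,0],
  [100,0,0,-0.02,0],
  [100,0,0,-0.012,0],
  [100,0,0,-0.004,0],
  [100,0,0,0,0],
  [20,0,0,0,0],
  [20,0,0,0,0],
  [20,0,0,0,0],
])

```text
time: 22.95
tcp_pos: [0.4551, 0.1365, 0.0351]
eef_rot: [[0.999, -0.046, 0.002], [-0.046, -0.999, 0.0], [0.002, -0.0, -1.0]]
ft_force: [0.1, -0.0, 0.1]
gripper_width: 0.825
```

apply_moves([
  [20,0,0,0,0],
  [20,0,0,0,0],
  [20,0,0,0,0],
  [20,0,0,0,0],
  [20,0,0,0,0],
  [20,0,0,0,0],
  [20,0,0,0,0],
])

```text
time: 23.53
tcp_pos: [0.4542, 0.1369, 0.0343]
eef_rot: [[0.999, -0.046, 0.001], [-0.046, -0.999, 0.001], [0.001, -0.001, -1.0]]
ft_force: [-0.7, 2.1, 3.3]
gripper_width: 0.574
```

apply_moves([
  [20,0,0,0,0],
  [20,0,0,0.003,0],
  [20,0,0,0.006,0],
  [20,0,0,0.01,0],
  [20,0,0,0.015,0],
  [20,0,0,0.015,0],
  [20,0,0,0.015,0],
  [20,0,0,0.015,0],
  [20,0,0,0.015,0],
  [20,0,0,0.006,0],
])

```text
time: 24.37
tcp_pos: [0.4549, 0.1365, 0.1364]
eef_rot: [[0.999, -0.046, 0.003], [-0.046, -0.999, -0.0], [0.003, 0.0, -1.0]]
ft_force: [0.6, 0.4, -4.0]
gripper_width: 0.573
```

apply_moves([
  [20,0,-0.008,0,0],
  [20,-0.002,-0.016,0,-0.2],
  [20,-0.002,-0.024,0,-0.3],
  [20,-0.002,-0.03,0,-0.3],
  [20,-0.002,-0.03,0,-0.3],
  [20,-0.002,-0.03,0,-0.3],
  [20,-0.002,-0.03,0,-0.3],
  [20,-0.002,-0.03,0,-0.3],
  [20,-0.002,-0.028,0,0],
  [20,-0.002,-0.018,0,0],
])

```text
time: 25.2
tcp_pos: [0.4346, -0.1099, 0.133]
eef_rot: [[0.997, -0.082, -0.002], [-0.082, -0.997, -0.0], [-0.002, 0.0, -1.0]]
ft_force: [0.3, 0.4, -4.4]
gripper_width: 0.573
```

apply_moves([
  [20,0,-0.009,0,0],
  [20,0,-0.0045,0,0],
  [20,0,0,0,0],
  [20,0,0,0,0],
  [20,0,0,0,0],
])

```text
time: 25.62
tcp_pos: [0.4357, -0.1199, 0.1336]
eef_rot: [[0.997, -0.079, -0.001], [-0.079, -0.997, 0.001], [-0.001, -0.001, -1.0]]
ft_force: [0.1, -0.6, -3.9]
gripper_width: 0.572
```

apply_moves([
  [20,0,-0.0005,-0.01,0],
  [20,0,0,-0.02,0],
  [20,0,0,-0.02,0],
  [20,0,0,-0.018,0],
  [20,0,0,-0.012,0],
  [20,0,0,-0.008,0],
  [20,0,0,-0.006,0],
  [20,0,0,-0.003,0],
  [20,0,0,-0.0015,0],
  [20,0,0,0,0],
])

```text
time: 26.45
tcp_pos: [0.4362, -0.1215, 0.0357]
eef_rot: [[0.997, -0.08, 0.001], [-0.08, -0.997, -0.0], [0.001, 0.0, -1.0]]
ft_force: [-0.3, 0.4, -3.8]
gripper_width: 0.572
```

apply_moves([
  [20,0,0,0,0],
  [20,0,0,-0.0005,0],
  [20,0,0,0,0],
  [100,0,0,0,0],
  [100,0,0,0,0],
  [100,0,0,0,0],
  [100,0,0,0,0],
  [100,0,0,0,0],
  [100,0,0,0,0],
  [100,0,0,0,0],
])

```text
time: 27.28
tcp_pos: [0.4359, -0.1215, 0.035]
eef_rot: [[0.997, -0.08, 0.0], [-0.08, -0.997, -0.0], [0.0, 0.0, -1.0]]
ft_force: [0.6, -0.5, 0.2]
gripper_width: 0.996
```

apply_moves([
  [100,0,0,0.02,0],
  [100,0,0,0.035,0],
  [100,0,0,0.035,0],
  [100,0.014,-0.012,0.01,0.2],
  [100,0.025,-0.021,0,0.2],
  [100,0.025,-0.021,0,0.2],
  [100,0.025,-0.021,0,0.2],
  [100,0.025,-0.021,0,0.2],
  [100,0.025,-0.021,0,0.2],
  [100,0.02,-0.017,0,0],
])

```text
time: 28.12
tcp_pos: [0.5963, -0.2569, 0.1346]
eef_rot: [[0.998, -0.06, 0.0], [-0.06, -0.998, -0.0], [0.0, 0.0, -1.0]]
ft_force: [0.2, 0.3, 0.2]
gripper_width: 0.997
```

apply_moves([
  [100,0,0,0,0],
  [100,0,0,0,0],
])

```text
time: 28.28
tcp_pos: [0.5951, -0.2559, 0.1342]
eef_rot: [[0.998, -0.06, -0.001], [-0.06, -0.998, 0.001], [-0.001, -0.001, -1.0]]
ft_force: [-0.0, 0.1, 0.4]
gripper_width: 1.001
```

```bash
python3 - <<'E'
from h import *
im=get_image("top");s=get_image("side");cv2.imwrite("pics/topF.png",im)
cv2.imwrite("pics/a6.png",np.hstack([cv2.resize(im[110:350,150:450],(400,400)),cv2.resize(s[110:330,120:400],(400,400))]))
o=observe();print(o["gripper_width"],o["tcp_pos"],np.degrees(np.arctan2(*o["eef_rot"][[1,0],0])))
for r in rects("top",cv2.morphologyEx(grey(im)|blue(im),cv2.MORPH_CLOSE,np.ones((3,3))),.018,800):print(*r)
E
```

```text
0.9997300830407034 [ 0.59417029 -0.25469365  0.13443666] -3.4035819051159395
[314. 288.] 456.8 -122.7 146.6 79.2 -5.3
[ 35. 284.] 453.7 385.5 162.7 20.7 32.8
[173. 274.] 475.8 136.9 146.8 79.7 -2.6
[381. 208.] 616.1 -264.6 146.3 97.5 -3.5
[116. 183.] 644.5 255.1 146.1 86.8 -2.6
[258. 181.] 653.9 -17.2 146.4 79.0 -3.2
```

View pics/a6.png

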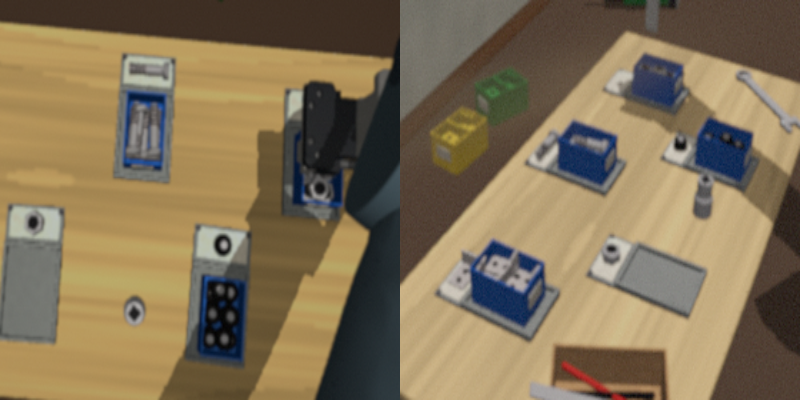

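The feet bin is in E and the nut seat D is empty. Now the nuts bin.

apply_moves([
  [100,0,0,-0.015,0],
  [100,0,0,-0.025,0],
  [100,0,0,-0.025,0],
  [100,0,0,-0.02,0],
  [100,0,0,-0.012,0],
  [100,0,0,-0.003,0],
  [100,0,0,0,0],
  [20,0,0,0,0],
  [20,0,0,0,0],
  [20,0,0,0,0],
])

```text
time: 29.22
tcp_pos: [0.5958, -0.256, 0.0366]
eef_rot: [[0.998, -0.06, 0.002], [-0.06, -0.998, -0.002], [0.002, 0.001, -1.0]]
ft_force: [0.2, -0.7, 0.5]
gripper_width: 0.823
```

apply_moves([
  [20,0,0,0,0],
  [20,0,0,0,0],
  [20,0,0,0,0],
  [20,0,0,0,0],
  [20,0,0,0,0],
  [20,0,0,0,0],
  [20,0,0,0,0],
])

```text
time: 29.8
tcp_pos: [0.595, -0.2556, 0.0352]
eef_rot: [[0.998, -0.06, 0.0], [-0.06, -0.998, -0.0], [0.0, 0.0, -1.0]]
ft_force: [-0.5, 0.7, 2.2]
gripper_width: 0.571
```

apply_moves([
  [20,0,0,0,0],
  [20,0,0,0.003,0],
  [20,0,0,0.006,0],
  [20,0,0,0.01,0],
  [20,0,0,0.015,0],
  [20,0,0,0.015,0],
  [20,0,0,0.015,0],
  [20,0,0,0.015,0],
  [20,0,0,0.015,0],
  [20,0,0,0.006,0],
])

```text
time: 30.63
tcp_pos: [0.5965, -0.2564, 0.1395]
eef_rot: [[0.998, -0.06, 0.005], [-0.059, -0.998, -0.003], [0.005, 0.003, -1.0]]
ft_force: [-0.0, -0.2, -2.8]
gripper_width: 0.571
```

apply_moves([
  [20,-0.003,0.008,0,0],
  [20,-0.007,0.02,0,0],
  [20,-0.011,0.031,0,0],
  [20,-0.0125,0.0355,0,0.2],
  [20,-0.0125,0.0355,0,0.2],
  [20,-0.0125,0.0355,0,0.2],
  [20,-0.0125,0.0355,0,0.2],
  [20,-0.0125,0.0355,0,0],
  [20,-0.0125,0.0355,0,0],
  [20,-0.0125,0.0355,0,0],
])

```text
time: 31.47
tcp_pos: [0.4844, 0.0541, 0.1343]
eef_rot: [[0.999, -0.046, -0.001], [-0.046, -0.999, 0.0], [-0.001, -0.0, -1.0]]
ft_force: [0.4, 0.7, -3.5]
gripper_width: 0.573
```

apply_moves([
  [20,-0.011,0.031,0,0],
  [20,-0.01,0.027,0,0],
  [20,-0.007,0.02,0,0],
  [20,-0.003,0.008,0,0],
  [20,0,0,0,0],
  [20,0,0,0,0],
  [20,0,0,0,0],
])

```text
time: 32.05
tcp_pos: [0.4557, 0.1372, 0.1349]
eef_rot: [[0.999, -0.047, 0.0], [-0.047, -0.999, -0.0], [0.0, 0.0, -1.0]]
ft_force: [0.9, -0.8, -3.2]
gripper_width: 0.571
```

apply_moves([
  [20,0,0.0005,-0.01,0],
  [20,0,0,-0.02,0],
  [20,0,0,-0.02,0],
  [20,0,0,-0.018,0],
  [20,0,0,-0.012,0],
  [20,0,0,-0.008,0],
  [20,0,0,-0.006,0],
  [20,0,0,-0.003,0],
  [20,0,0,-0.0015,0],
  [20,0,0,0,0],
])

```text
time: 32.88
tcp_pos: [0.4558, 0.1385, 0.0367]
eef_rot: [[0.999, -0.046, 0.001], [-0.046, -0.999, 0.0], [0.001, -0.0, -1.0]]
ft_force: [-0.1, -0.4, -4.2]
gripper_width: 0.575
```

apply_moves([
  [20,0,0,0,0],
  [20,0,0,-0.0005,0],
  [20,0,0,0,0],
  [100,0,0,0,0],
  [100,0,0,0,0],
  [100,0,0,0,0],
  [100,0,0,0,0],
  [100,0,0,0,0],
  [100,0,0,0,0],
  [100,0,0,0,0],
])

```text
time: 33.72
tcp_pos: [0.4554, 0.1386, 0.036]
eef_rot: [[0.999, -0.046, 0.0], [-0.046, -0.999, 0.0], [0.0, -0.0, -1.0]]
ft_force: [0.3, 0.3, -0.1]
gripper_width: 0.987
```

apply_moves([
  [100,0,0,0,0],
  [100,0,0,0.02,0],
  [100,0,0,0.035,0],
  [100,0,0,0.035,0],
  [100,0,0,0.035,0],
  [100,0,0,0.035,0],
  [100,0,0.03,0.02,0],
  [100,0,0.035,0,0],
  [100,0,0.035,0,0],
  [100,0,0.035,0,0],
])

```text
time: 34.55
tcp_pos: [0.4555, 0.2751, 0.2168]
eef_rot: [[0.999, -0.046, 0.002], [-0.046, -0.999, 0.001], [0.002, -0.001, -1.0]]
ft_force: [1.5, 0.2, 0.8]
gripper_width: 0.996
```

apply_moves([
  [100,-0.01,0.035,0,0],
  [100,-0.01,0.035,0,0],
  [100,-0.01,0.035,0,0],
  [100,-0.01,0.035,0,0],
  [100,-0.01,0.035,0,0],
  [100,-0.01,0.035,0,0],
  [100,-0.01,0.035,0,0],
  [100,0,0,0,0],
  [100,0,0,0,0],
])

```text
time: 35.3
tcp_pos: [0.3844, 0.5198, 0.2153]
eef_rot: [[0.999, -0.043, -0.0], [-0.043, -0.999, -0.001], [-0.0, 0.001, -1.0]]
ft_force: [1.2, 0.2, 0.0]
gripper_width: 1.001
```

```bash
python3 - <<'E'
from h import *
im=get_image("top");s=get_image("side")
cv2.imwrite("pics/z1.png",cv2.resize(im[110:350,60:450],(780,480)));cv2.imwrite("pics/z2.png",cv2.resize(s[110:350,100:450],(700,480)))
o=observe();print(o["time"],o["tcp_pos"])
for r in rects("top",cv2.morphologyEx(grey(im)|blue(im),cv2.MORPH_CLOSE,np.ones((3,3))),.018,800):print(*r)
for r in rects("top",blue(im),.061,150):print(*r)
for f in("top0",):
  a=cv2.imread("pics/top0.png")
  for q in(a,im):
    k=grey(q);k[:,:240]=0;k[:,262:]=0;k[:285]=0;k[310:]=0;print("socket",rects("top",k,.06,20))
E
```

```text
35.4 [0.38542488 0.51800448 0.21555051]
[427. 324.] 399.9 -332.4 188.8 37.8 -45.5
[314. 288.] 456.9 -122.7 146.6 79.4 -5.1
[ 35. 284.] 453.4 385.3 162.0 20.7 32.8
[173. 274.] 475.9 137.1 146.6 80.2 -2.5
[383. 203.] 616.7 -254.9 146.8 79.0 -2.6
[116. 183.] 644.6 255.2 146.2 86.7 -2.5
[258. 181.] 654.0 -17.2 146.2 79.0 -3.2
[316. 300.] 436.0 -119.8 79.6 56.1 -4.4
[168. 287.] 457.4 134.5 78.8 58.4 -2.9
[120. 183.] 631.3 230.7 100.4 51.2 27.5
[259. 179.] 639.9 -17.0 63.7 51.9 -3.2
socket [(array([250., 296.]), 440.8, -7.1, 26.7, 25.8, 1.5)]
socket [(array([250., 296.]), 440.8, -7.1, 26.7, 25.8, 1.5)]
```

View pics/z1.png

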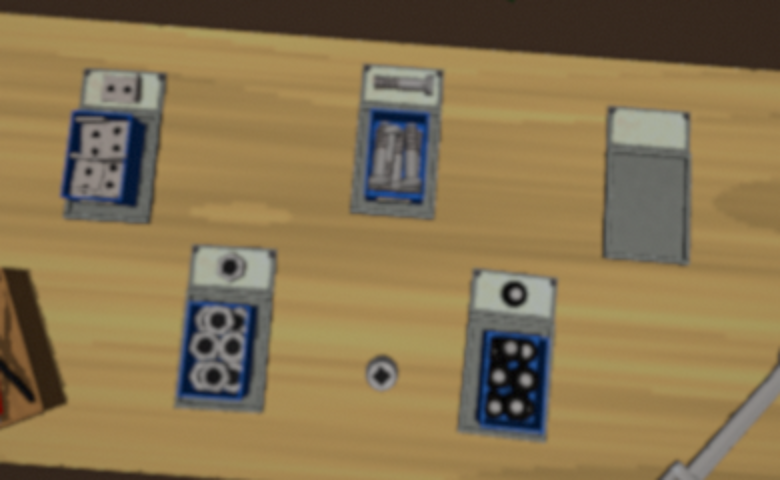

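View pics/z2.png

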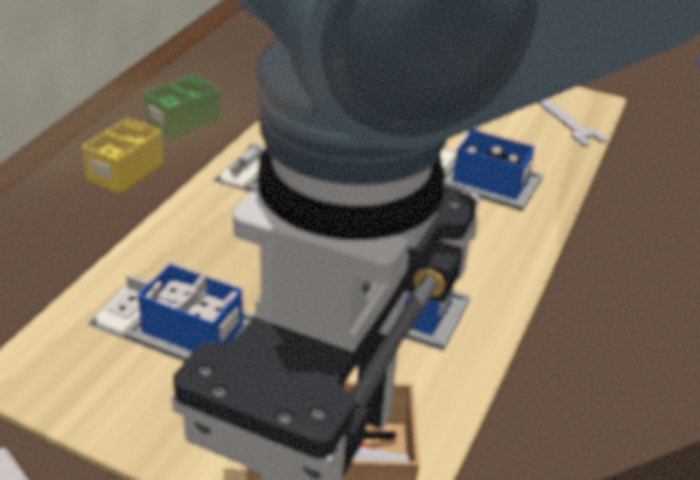

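Every bin is beside its matching sample, the spare seat is empty, and the socket's measured position hasn't changed (px 250,296).

```bash
python3 -c "
from plant import *
print(finish_job())"
```

```text
the job is handed in; nothing more can be done
None
```

All four bins are in the seats that match their contents, and I handed the job in at 35.4 s. I moved the nuts to the spare seat, brackets to the bracket seat, bolts to the bolt seat, feet to the foot seat, then the nuts from the spare to the nut seat.

- **Fit:** In the final top picture each bin sits inside its lips. The nuts and feet bins measured within about 3 mm of their seat centres, against 8 mm of play. I judged the brackets and bolts bins by eye and by where the gripper released them, because their colour outlines were too broken to measure.
- **Other objects:** The spare seat is empty. The socket measured the same position before and after. The green and yellow look-alikes were not touched.
- **Forces and clearance:** The largest wrist force reported at the end of a move was about 6 N, and the gripper ended clear of everything.
- **Limit of the check:** In the last side picture the arm hid the nuts bin and the bolt seat. The nuts bin's final place was therefore seen only from above, while the bolts bin had been seen from the side earlier.

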